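Push the block tray out over the ledge of the cold plate

ROBOT

A 6-joint arm with a two-finger parallel gripper is mounted at the origin on a cart in front of the work surface, level with it; the furniture and walls round the work are solid. World frame = base frame: x ahead of the robot, y to its left, z up, the work surface at z = 0. Lengths are in mm, angles in rad, forces in N, time in s.
With the tool pointing down it reaches from about 250 to 800 mm from the base axis. Payload 3.9 kg.
Tool frame: the origin (TCP) lies on the centre line of the jaws, within the pads' length; the fingertips stand 25 mm ahead of it and the grasp point (between the pads) lies 6 mm ahead of it; z points along the fingers, y is the line along which they close (so a half turn about z gives the same grasp; the last joint's range is limited). The gripper opens to 85 mm and grips with 20 to 120 N. Pads are 22 mm wide; open, the fingers measure 114 mm over their backs; the gripper's body (76 mm by 85 mm) begins 54 mm behind the grasp point. The pads swing forward as they close: fully open they stand 13 mm farther back than shut.
Start: joints at [-1.233, 0.26, -0.138, 1.173, 0, 1.571], TCP at [173.987, -495.322, 256.304] pointing down, gripper open.
Joint ranges: [-2.78, 2.78], [-0.83, 1.72], [-1.28, 1.37], [-1.9, 2.12], [-1.57, 1.48], [-3.14, 3.14]. Speed limits (rad/s): [2.57, 2.57, 3.14, 3.14, 3.14, 3.14].

INTERFACE

Orientations are given as a rotation vector (axis times angle).
In Python, from station import * gives the robot as it stands. The module is installed in compiled form; this text tells all that it offers. Calls block until the motion is done:
- move_ptp(position, orientation): joint-space move of the TCP to a pose.
- move_straight(position, rate=150, rot=None, f_stop=None): straight line of the TCP; rot=None keeps the orientation; rate is the mean speed in mm/s. With f_stop (N) it stops when the force on the tool has changed by that much, and returns True; else False.
- set_joints(angles): joint-space move.
- gripper_to(opening, f_grip=None): finger opening in mm; f_grip is the grip in N (None keeps the last); returns when the fingers have stopped.
- sleep(seconds).
- ik(position, orientation): joint angles nearest the present ones, or None.
- get_image(name): name is "side" or "top"; returns a dict with "img" (480x640x3 uint8, red, green, blue), "intrinsics" (3x3 intrinsics, pixels), "dist_coeffs" ([k1, k2, p1, p2, k3] as OpenCV has them; the pictures are not rectified), "R" (3x3) and "t" (3): a world point X has camera coordinates R X + t. Camera axes: x right, y down, z forward; pixel columns grow to the right and rows downward; lengths in mm; the calibration is good to about 2 mm. A picture is of the moment at which its call begins. There is no depth.
A pose or a line that the arm cannot do raises IKError and nothing moves.
- job_done(): hands the job in; it is judged then, once.
Readings, each from a call of its own:
- get_time_s(): time.
- get_q(): joint angles.
- get_dq(): joint speeds.
- get_joint_efforts(): joint torques, N m.
- get_eef_pos(): TCP position.
- get_eef_rot(): TCP orientation.
- get_ft_force(): force on the tool from outside, world axes, zero at the start.
- get_ft_torque(): the same for the moment, N m.
- get_grip_width(): finger opening in mm.
- get_grasp_force(): force on a finger pad.
Only numpy, scipy, OpenCV 4.12 (cv2) and the standard library are available. Lean on these libraries where they do the work, as an engineer would, in place of code of your own. Each camera call takes 0.05 s, during which the arm holds its last target. There are 200 camera calls.

TASK

The paraffin blocks on the cold plate have set and their tray is to be presented for carrying off. Push the stop bolt by its knob fully back out of the tray's lane, then push the tray along the lane from behind until its hand slot hangs wholly clear beyond the open ledge, while all four blocks are still above the cold plate. Keep the tray flat on the plate without lifting it, do not touch the blocks riding on it, and leave everything else where it stands.

Things in the scene. Friction and masses are not known exactly. Their poses are not given: they have to be found in the camera images.
- cold_plate: fixed white case with a flat metal deck, 230 mm wide (x -80..150), 327 long (y -160..167); origin on the bench under the middle of the tray lane, z up. Deck top z = 60 mm. The lane runs along y between rails 8 wide, 9 high, inner faces at x = -60 and 60. The open end at y = -160, facing the bench's front edge, is the ledge. Behind y = 121 a console 76 mm high (its knob 87)
- ledge (a point): middle of the lane on the top edge of the open end of the deck; axes as the cold plate's, so -y points out over the ledge
- bolt (a joint): sliding stop bolt (m). 0 = fully in: its flat bar, 11 mm wide, 12 high, reaches 30 mm into the lane just inside the ledge (cold plate y = -153.5 to -142.5 mm) and bars the tray. 0.040 = back at its end, clear of the lane. Slides along the cold plate's +x; friction about 2 N plus slight damping; stays where left. Starts at 0 to 0.007
- bolt_knob (a point): on the axis of the bolt's upright knob, 30 mm above the deck: 12 mm steel stem, 20 mm black head, from 11 to 46 mm above the deck; moves with the bolt. At bolt 0 it is at cold plate x = 88, y = -148 mm. A bridge over the bar at x = 66..76 is 16 mm high above the deck, the guide cheeks beside the bar 8 mm
- tray: loose flat aluminium tray, 114 mm wide (x), 160 long (y), 5 thick, 0.18 to 0.36 kg; origin at the middle of its underside, z up. Lies in the lane with 3 mm play each side, its front edge 25 to 60 mm inside the ledge at the start. A hand slot 70 (x) by 16 mm (y) begins 10 mm behind the front edge and ends 26 mm behind it. The front blocks begin about 53 mm behind the front edge
- tray_front (a point): middle of the tray's front edge, on its underside (tray y = -80 mm); axes as the tray's, -y points forward over the ledge
- tray_lip (a point): middle of the outer (rear, +y) face of the tray's lip, 14 mm above its underside; the lip is 4 mm thick, as wide as the tray, its top 22 mm above the tray's underside
- cassette_1: paraffin block on its tissue cassette, 28 x 41 x 14 mm, 20 g, lying loose on the tray and held there by friction only; origin at the middle of its underside, z up
- cassette_2: paraffin block on its tissue cassette, 28 x 41 x 14 mm, 20 g, lying loose on the tray and held there by friction only; origin at the middle of its underside, z up
- cassette_3: paraffin block on its tissue cassette, 28 x 41 x 14 mm, 20 g, lying loose on the tray and held there by friction only; origin at the middle of its underside, z up
- cassette_4: paraffin block on its tissue cassette, 28 x 41 x 14 mm, 20 g, lying loose on the tray and held there by friction only; origin at the middle of its underside, z up
- forceps: steel forceps, 121 mm long, lying loose on the cold plate's deck beside the lane; bystander, origin at the middle of its underside
- cover_glass_box: small white and purple carton 60 x 60 x 22 mm on the bench; bystander, origin at the middle of its underside
- blade_box: flat white blade dispenser 24 x 70 x 14 mm on the bench; bystander, origin at the middle of its underside
- kitchen_timer: white timer 30 x 62 x 58 mm standing on the bench; bystander, origin at the middle of its underside
- spare_cassette: empty slotted cassette 28 x 41 x 7 mm on the bench; bystander, origin at the middle of its underside
Mind the look-alikes: they are no part of the job. What is shaped like the cassette_2 but brown is not meant.

How it is judged (in metres and radians):
On the way:
1. the stop bolt is pushed fully back (within 7 mm of its end) while the tray's front edge is still inside the ledge (value of joint bolt above 0.033 m and y of tray_front in the frame of ledge above 0 m), for 0.2 s.
At the end, for the whole second after the job is handed in: The bolt is still back (within 7 mm of its end); the tray lies flat and at rest on the deck with its front edge 26 to 52 mm beyond the ledge, so that the slot is wholly clear; the four blocks lie flat on the tray, all above the cold plate (value of joint bolt above 0.033 m and y of tray_front in the frame of ledge between -0.052 and -0.026 m and z of tray in the frame of cold_plate between 0.056 and 0.064 m and angle between tray's own z axis and vertical below 0.06 rad and linear speed of tray below 0.01 m/s and z of cassette_1 in the frame of tray between 0.001 and 0.01 m and angle between each of cassette_1, cassette_2, cassette_3, cassette_4's own z axis and vertical below 0.15 rad and y of each of cassette_1, cassette_2, cassette_3, cassette_4 in the frame of ledge above 0.014 m and z of cassette_2 in the frame of tray between 0.001 and 0.01 m and z of cassette_3 in the frame of tray between 0.001 and 0.01 m and z of cassette_4 in the frame of tray between 0.001 and 0.01 m); the robot touches nothing.
It fails at once if the tray is lifted off the plate or tipped (z of tray in the frame of cold_plate above 0.07 m or angle between tray's own z axis and vertical above 0.12 rad).
It fails at once if a paraffin block on the tray is touched (contact force between any of the fingers, the arm and cassette_1 above 1 N or contact force between any of the fingers, the arm and cassette_2 above 1 N or contact force between any of the fingers, the arm and cassette_3 above 1 N or contact force between any of the fingers, the arm and cassette_4 above 1 N).
It fails at once if a bystander (forceps, carton, blade dispenser, timer or empty cassette) is displaced by more than 20 mm (distance of any of forceps, cover_glass_box, blade_box, kitchen_timer, spare_cassette from where it was at the start of the episode above 0.02 m).
It also fails if it takes over 45 s, if anything falls off the work surface, if the arm or the gripper's body presses on something with over 40 N, if the wrist force passes 120 N, or if a joint passes its speed limit or range.

## Working session

There is one attempt and no reset: what is moved stays moved. The work goes in short steps, each a Python script; the robot and the scene stay as the last script left them, time stands still between calls to the robot, and variables do not carry over. Pictures are saved under pics/ and viewed, at most 10 in all, crops included, and the job is handed in when it is done.

```bash
mkdir -p pics
python3 - <<'E'
from station import *
import cv2,pickle
for n in("top","side"):
    d=get_image(n);pickle.dump(d,open(f"{n}.pkl","wb"));cv2.imwrite(f"pics/{n}0.png",d["img"][:,:,::-1])
    print(n,d["intrinsics"],d["dist_coeffs"],d["R"],d["t"])
print(get_eef_rot())
E
```

```text
top [[537.92076334   0.         315.62558254]
 [  0.         537.92076334 227.42212263]
 [  0.           0.           1.        ]] [0.05489507 0.         0.         0.         0.        ] [[ 0.02057312 -0.99970804  0.01267186]
 [-0.99572585 -0.0216293  -0.08978977]
 [ 0.09003764 -0.01077044 -0.99588012]] [237.30214996 487.40165435 977.46662813]
side [[450.22937218   0.         320.58973865]
 [  0.         450.22937218 242.90683733]
 [  0.           0.           1.        ]] [-0.11172993  0.          0.          0.          0.        ] [[-0.85578843 -0.51714586 -0.01364975]
 [-0.22095137  0.38923997 -0.89424423]
 [ 0.46776773 -0.76226794 -0.44737115]] [535.41114458  80.5487079  965.80758892]
[-3.09516814e+00 -5.27831504e-01  4.82089512e-04]
```

View pics/top0.png

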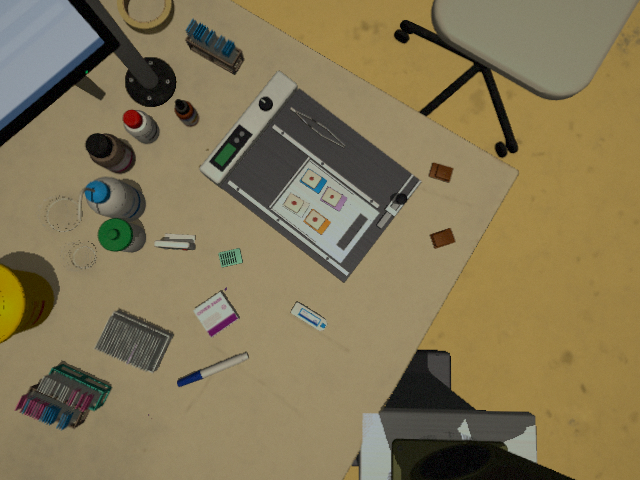

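View pics/side0.png

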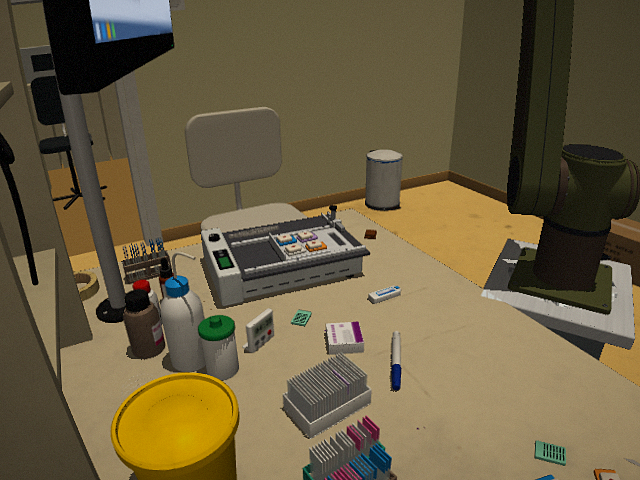

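The top view shows the plate running from the console at (245,125) to the ledge, roughly (420,180) to (346,282). The bolt knob is at about (400,198), the tray lies around (325,210), and the lip is on the console side, around (290,180). Candidates for the blocks are the four coloured ones on the tray at (314,181), (333,197), (294,204) and (317,220). Look-alikes are the brown blocks at (441,172) and (442,238) and the green empty cassette at (231,257). I choose the four on the tray; next is a close crop.

```bash
cat > h.py <<'E'
import numpy as np,cv2,pickle
def ray(d,px,z):
    u=cv2.undistortPoints(np.array(px,float).reshape(-1,1,2),d["intrinsics"],d["dist_coeffs"]).reshape(-1,2)
    R,t=d["R"],d["t"];c=-R.T@t
    v=np.c_[u,np.ones(len(u))]@R
    return c+v*((z-c[2])/v[:,2])[:,None]
def proj(d,X):
    return cv2.projectPoints(np.array(X,float).reshape(-1,1,3),cv2.Rodrigues(d["R"])[0],d["t"],d["intrinsics"],d["dist_coeffs"])[0].reshape(-1,2)
E
python3 - <<'E'
from h import *
d=pickle.load(open("top.pkl","rb"))
c=d["img"][65:290,190:440,::-1]
cv2.imwrite("pics/crop.png",cv2.resize(c,(750,675),interpolation=cv2.INTER_CUBIC)[:600] if 0 else cv2.resize(c,None,fx=2.66,fy=2.66,interpolation=cv2.INTER_CUBIC))
E
```

```text
(no output)
```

View pics/crop.png

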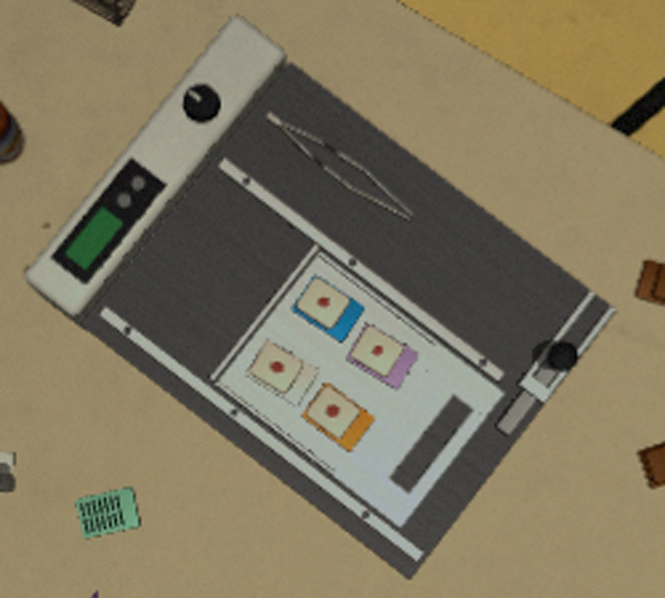

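The crop shows tray front corners at (402,527) and (502,393), lip ends at (213,380) and (318,248), and the knob head at (562,355). The four coloured blocks are on the tray and the brown ones lie outside the plate. Next I fit the plate pose from corners and rails.

Run:
```python
from h import *
d=pickle.load(open("top.pkl","rb"));s=pickle.load(open("side.pkl","rb"))
f=lambda p,z: ray(d,np.array(p,float)/2.66+[190,65],z)
P=[((411,577),60,(-80,-160)),((614,309),60,(150,-160)),((287,55),76,(150,121)),((75,318),76,(-80,121)),]
W=np.array([f(p,z)[0,:2] for p,z,_ in P]);L=np.array([q for *_,q in P],float)
a=L-L.mean(0);b=W-W.mean(0)
th=np.arctan2((a[:,0]*b[:,1]-a[:,1]*b[:,0]).sum(),(a*b).sum())
R=np.array([[np.cos(th),-np.sin(th)],[np.sin(th),np.cos(th)]]);o=W.mean(0)-L.mean(0)@R.T
print(th,o,"\nresid",(W-o)@R-L)
loc=lambda p,z:((f(p,z)[:,:2]-o)@R).round(1)
print("rails",loc([(105,312),(420,557),(223,163),(503,375)],69))
print("tray front",loc([(402,527),(502,393)],65))
print("lip",loc([(213,380),(318,248)],82))
print("knob top",loc([(562,355)],106),"blocks",loc([(323,302),(377,350),(277,367),(332,411)],79))
np.savez("pose.npz",R=R,o=o,th=th)
w=lambda x,y,z:[*(o+R@[x,y]),z]
pts=[w(-80,-160,60),w(150,-160,60),w(-80,121,76),w(88,-148,106)]
print("side proj",proj(s,pts).round(), "top",proj(d,pts).round())
from station import *
from scipy.spatial.transform import Rotation as Ro
for sg in(1,-1):
    y=sg*np.array([*R[:,0],0]);z=np.array([0,0,-1.]);M=np.c_[np.cross(y,z),y,z];r=Ro.from_matrix(M).as_rotvec()
    print(sg,r,[np.round(ik(w(*p),r),2) if ik(w(*p),r) is not None else None for p in((45,-148,108),(110,-148,108),(0,80,95),(0,-30,95))])
v=s["img"][190:320,190:390,::-1];cv2.imwrite("pics/sidecrop.png",cv2.resize(v,None,fx=4,fy=4,interpolation=cv2.INTER_CUBIC))
```

```text
-0.634986224915698 [540.69705044 276.89443408] 
resid [[ 1.80711734  0.69238013]
 [-1.3732018   1.19059673]
 [-1.85910177 -1.72072832]
 [ 1.42518623 -0.16224854]]
rails [[ -63.   109.3]
 [ -64.4 -155.6]
 [  64.9  109.5]
 [  65.4 -126.3]]
tray front [[ -55.8 -134.4]
 [  56.1 -133.1]]
lip [[-55.8  22.7]
 [ 55.8  21.9]]
knob top [[  92.  -147.5]] blocks [[ 29.7  -2.4]
 [ 26.1 -50.2]
 [-23.2  -4.9]
 [-24.1 -51.3]]
side proj [[370. 252.]
 [328. 214.]
 [242. 272.]
 [334. 206.]] top [[344. 283.]
 [422. 181.]
 [218. 185.]
 [400. 200.]]
1 [2.8039189  1.41691327 0.        ] [array([ 0.26,  0.34, -0.44,  0.79, -0.  ,  2.47]), array([ 0.17,  0.4 , -0.33,  0.83, -0.  ,  2.37]), array([ 0.53,  0.62,  0.01,  0.97, -0.  ,  2.73]), array([ 0.45,  0.46, -0.27,  0.84, -0.  ,  2.66])]
-1 [ 1.41691327 -2.8039189  -0.        ] [array([ 0.26,  0.34, -0.44,  0.79,  0.  , -0.67]), array([ 0.17,  0.4 , -0.33,  0.83, -0.  , -0.77]), array([ 0.53,  0.62,  0.01,  0.97,  0.  , -0.41]), array([ 0.45,  0.46, -0.27,  0.84,  0.  , -0.49])]
```

View pics/sidecrop.png

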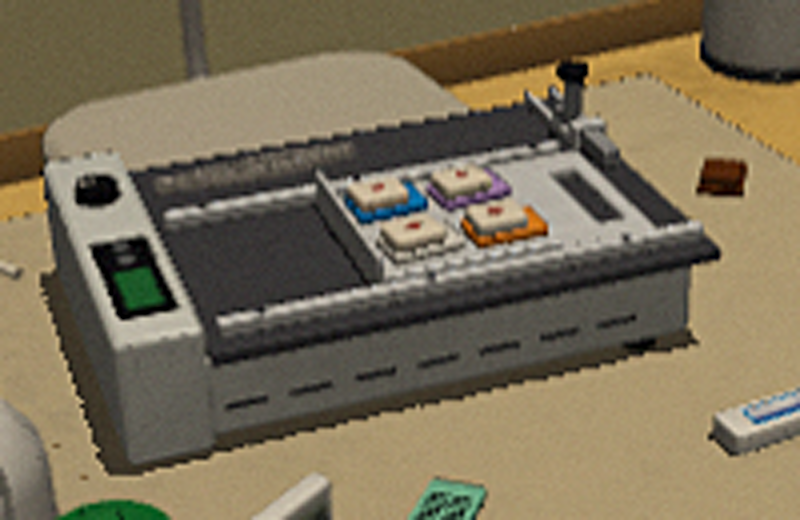

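The side crop agrees with the fit: the ledge corner is at (718,250), full-image (369.5,252) against (370,252) projected. The knob stands at (572,90), and its measured x = 92 puts the bolt at about 4 mm. The tray front is about 26 mm inside the ledge. I push the bolt now.

```bash
cat >> h.py <<'E'
_p=np.load("pose.npz");R2,o2=_p["R"],_p["o"]
w=lambda x,y,z:[*(o2+R2@[x,y]),z]
loc=lambda X:np.r_[R2.T@(np.array(X[:2])-o2),X[2]].round(1)
ROT=[1.41691327,-2.8039189,0]
E
python3 - <<'E'
from h import *
from station import *
gripper_to(0)
move_ptp(w(42,-148,190),ROT)
move_straight(w(42,-148,107),rate=100)
print(get_ft_force(),get_grip_width())
hit=move_straight(w(113,-148,107),rate=30,f_stop=14)
print(hit,loc(get_eef_pos()),get_ft_force(),get_time_s())
p=loc(get_eef_pos())
move_straight(w(p[0]-15,-148,107),rate=60)
move_straight(w(p[0]-15,-148,200),rate=150)
move_ptp(w(0,75,200),ROT)
d=get_image("top");pickle.dump(d,open("top1.pkl","wb"))
s=get_image("side")
a=cv2.resize(d["img"][130:300,270:440,::-1],(400,400),interpolation=cv2.INTER_CUBIC)
b=cv2.resize(s["img"][170:300,210:400,::-1],(400,274),interpolation=cv2.INTER_CUBIC)
b=np.vstack([b,np.zeros((126,400,3),np.uint8)])
cv2.imwrite("pics/bolt.png",np.hstack([a,b]));print(get_time_s())
E
```

```text
[ 1.09983508 -0.88608942  0.21469407] -0.28402634272457056
True [ 104.2 -148.5  106.4] [-1.47770316  1.5447049  -0.2508541 ] 6.2917
8.4917
```

View pics/bolt.png

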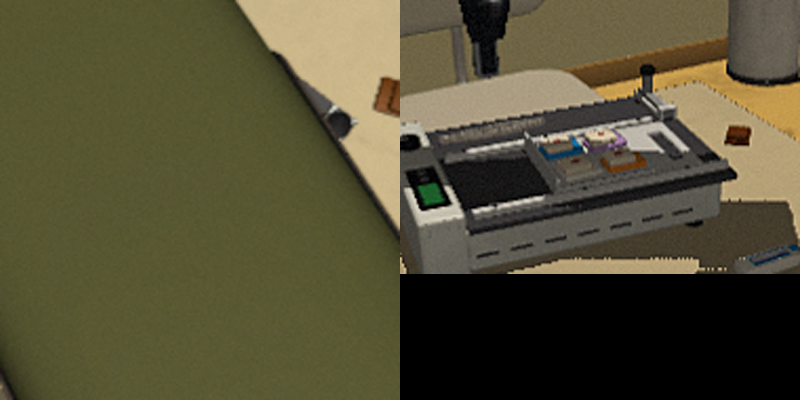

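The bolt stopped at TCP x = 104.2, against 103.5 predicted for its end. The knob, at crop (340,123) or full-image (414.5,182.3), has moved right back. The tray has not moved. Next I check the knob by ray and push the tray.

Run:
```python
from h import *
from station import *
d=pickle.load(open("top1.pkl","rb"));k=loc(ray(d,[(414.5,182.3)],106)[0]);print("knob",k)
assert k[0]>121
gripper_to(45)
print(move_straight(w(0,72,91),rate=100,f_stop=8))
print(move_straight(w(0,-24,91),rate=30,f_stop=15),loc(get_eef_pos()),get_ft_force())
sleep(.3)
move_straight(w(0,-5,91),rate=50)
move_straight(w(0,10,200),rate=150)
q=get_q();q[0]-=0.9;set_joints(q)
d=get_image("top");pickle.dump(d,open("top2.pkl","wb"));s=get_image("side")
a=cv2.resize(d["img"][65:290,190:440,::-1],None,fx=2.66,fy=2.66,interpolation=cv2.INTER_CUBIC)
cv2.imwrite("pics/end.png",a);cv2.imwrite("pics/endside.png",cv2.resize(s["img"][190:320,190:390,::-1],None,fx=3,fy=3));print(get_time_s())
```

```text
knob [ 128.1 -148.7  106. ]
False
False [  0.  -23.8  91.1] [0.97944044 2.88158447 0.40055775]
17.3333
```

View pics/end.png

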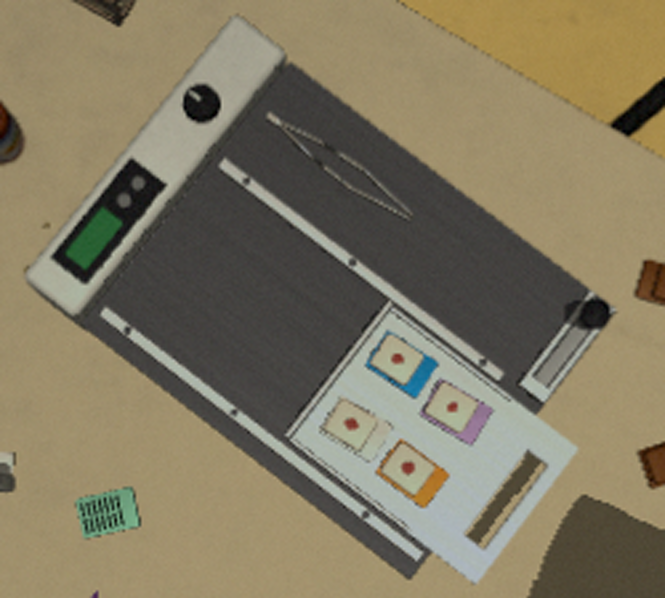

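View pics/endside.png

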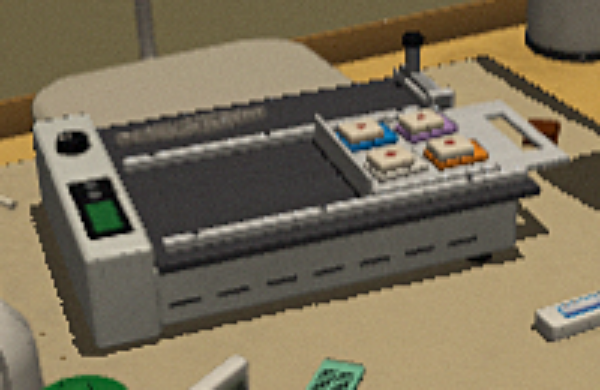

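The tray now hangs over the ledge: front corners at (476,582) and (577,449), with bench showing through the whole slot. The blocks ride in place, the bolt is back at (592,312), and the forceps are unmoved. I measure the overhang before handing in.

Run:
```python
from h import *
from station import *
d=pickle.load(open("top2.pkl","rb"))
f=lambda p,z:[loc(X).tolist() for X in ray(d,np.array(p,float)/2.66+[190,65],z)]
F=f([(476,582),(577,449)],65);E=f([(411,577),(614,309)],60)
print(F,E,f([(592,312)],106),f([(452,407),(408,467)],79))
ov=np.mean([e[1] for e in E])-np.mean([x[1] for x in F]);print("overhang",ov)
if 30<ov<48: print(job_done())
```

```text
[[-54.8, -195.0, 65.0], [56.6, -195.2, 65.0]] [[-78.2, -159.3, 60.0], [148.6, -158.8, 60.0]] [[126.1, -146.1, 106.0]] [[26.2, -112.2, 79.0], [-23.0, -113.2, 79.0]]
overhang 36.04999999999998
the job is handed in; nothing more can be done
None
```

I handed the job in with the stop bolt fully back and the tray about 36 mm past the ledge (26–52 mm required). All four blocks were still flat on it above the plate, and the forceps and the other objects in the final views were where they started; no verdict came back.

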